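# Post a spent cell into the battery bin

## Robot

A 6-joint arm with a two-finger parallel gripper is mounted at the origin on the work surface. World frame = base frame: x ahead of the robot, y to its left, z up, the work surface at z = 0. Lengths are in mm, angles in rad, forces in N, time in s.
With the tool pointing down it reaches from about 275 to 1000 mm from the base axis. Payload 8.4 kg.
Tool frame: the origin (TCP) lies midway between the tips of the shut fingers; the grasp point (between the pads) lies 19 mm behind it; z points along the fingers, y is the line along which they close (so a half turn about z gives the same grasp; the last joint's range is limited). The gripper opens to 85 mm and grips with 20 to 120 N. Pads are 22 mm wide; open, the fingers measure 114 mm over their backs; the gripper's body (76 mm by 85 mm) begins 54 mm behind the grasp point. The pads swing forward as they close: fully open they stand 13 mm farther back than shut.
Start: joints at [-1.21, 0.353, 1.633, -0, 1.155, -0.002], TCP at [221.807, -584.32, 231.281] pointing down, gripper open.
Joint ranges: [-2.63, 2.63], [-0.92, 2.1], [0.06, 2.66], [-1.3, 4.44], [0, 2.69], [-3.02, 3.02]. Speed limits (rad/s): [2.22, 2.22, 2.79, 3.14, 3.14, 3.14].

## Interface

Orientations are given as [roll, pitch, yaw] about the fixed x, y, z axes, in that order (R = Rz(yaw) Ry(pitch) Rx(roll)).
In Python, from rig import r gives the robot as it stands.
- The arm moves only by the tool servo_tool, never from a script. Its argument "deltas" is a list of rows, each an object of numbers: "x", "y", "z": the shift along the world's x, y, z in mm; "rx", "ry", "rz": the turn, a rotation vector about the world's x, y, z in rad; "gripper": the gripper's target within -1 to 1 (fully open at 1, half-way at 0, shut at -1). A call has 1 to 10 rows; each row is the pose to reach, as a shift and turn from the pose commanded when the call began; what a row does not reach only later rows make up. A row lasts 1/10 s, in which the tool goes at most 50 mm and 8.59 degrees, less where a joint would pass 70% of its speed; a pose out of reach is approached as far as the arm can. A call with a gripper value outside its range is refused whole. The fingers move at their own pace and stop on an object; "newtons" is the grip in N (left out, the last holds). Time passes only in rows, so rows that repeat a pose let the fingers close. It gives the time, the measured TCP pose, the force, the opening and the grip force at its end, in the units of the state.
- r.sense(): the state, without advancing time (a new reading comes with each control period).
- r.grab_frame(name): name is "scene" or "top" or "wrist"; returns the picture (400x640x3 uint8, blue, green, red); there is no depth.
- r.camera_params(name): a dict with "mtx" (3x3 intrinsics, pixels), "eye" and "orientation" of the camera in the world. Camera axes: x right, y down, z forward; pixel columns grow to the right and rows downward; lengths in mm; the calibration is good to about 2 mm. A picture is of the moment at which its call begins: read the wrist's pose just before it. camera_params takes no time and is no camera call; for the wrist camera it gives the pose at the moment of the call.
- r.sign_off(): hands the job in; it is judged then, once.
Trained networks look in the newest picture that a camera, given by its name, has taken for a name from the list of things; names that differ only in an ending like _2 or _b are one class to them, and where a whole thing is asked for, a point or a joint stands for the part that bears it (a point fixed in the world has none). Each returns a list of dicts, best first, with "conf" (0 to 1); they miss things now and then, are a little off and sometimes report something else, mostly with a low value. They report only what shows in the picture. A call takes as long as a camera call. They do not tell look-alikes from the thing itself.
- r.recognise(name, camera): "box" ([left, top, width, height] in pixels, round what is visible of it).
The state is a dict: "clock": time; "qpos": joint angles; "qvel": joint speeds; "joint_efforts": joint torques, N m; "eef_pos": TCP position; "tcp_rot": TCP orientation; "contact_force": force on the tool from outside, world axes, zero at the start; "wrist_torque": the same for the moment, N m; "opening": opening from 0.0 (shut) to 1.0 (fully open); "grasp_force": force on a finger pad.
Only numpy, scipy, OpenCV 4.12 (cv2) and the standard library are available. Lean on these libraries where they do the work, as an engineer would, in place of code of your own. Each camera call takes 0.05 s, during which the arm holds its last target. There are 200 camera calls.

## Task

The rechargeable cell standing loose on the gaming desk is worn out: put it in the battery collection bin. Hold the cell while you push the sprung flap in with it, let it go only once its lower half is well inside the mouth and not from above onto a shut flap, then get your fingers out so that the flap closes behind it. Leave everything else on the desk where it is, including the two cells in the charger.

Things in the scene. Friction and masses are not known exactly. Their poses are not given: they have to be found in the camera images.
- cell: The worn-out rechargeable cell: a plain grey cylinder with bare steel ends and a narrow white ring near its top, 21 mm in diameter, 70 mm long, about 70 g, standing upright and alone on the desk mat. Origin: centre of its lower end; z points along it to its upper end.
- cell_mid (a point): The middle of the worn-out cell, 35 mm from each end.
- bin: Battery collection bin, fixed to the desk: clear tub, grey lid, 160 mm deep (x), 180 mm wide (y). Origin: centre of its underside; z up; its front faces its own -x. The lid is level along the back (x = 45 to 80 mm, z = 200 mm) and slopes down 30 degrees from there to the front wall (z = 128 mm). Walls 4 mm. Clear inside down to about 30 mm above the desk, where a few old cells lie.
- hinge (a point): Middle of the flap's hinge line, which runs along the bin's y at the mouth's upper (rear) edge (bin x = 45 mm, z = 200 mm). The mouth, an opening in the sloping lid, is 112 mm wide along y and runs 80 mm down the slope from here, to bin x = -24 mm, z = 160 mm.
- flap (a joint): Angle of the black flap, a 4 mm plate filling the mouth. 0: shut, in the slope of the lid; it swings down into the bin to at most 1.35 rad (1.05: hanging straight down). A spring shuts it: at its free edge about 0.5 N starts it and 0.7 N holds it wide open. The weight of a cell on its middle does not open it.
- mouth (a point): Point on the upper side of the shut flap where the cell goes in: on the middle line, 42 mm in front of the hinge line and 24 mm below it (bin x = 3 mm, z = 176 mm). A cell held upright and lowered here pushes the flap aside; its lower end clears the flap's free edge about 50 mm below this point.
- charger: Black four-bay battery charger on the desk mat at the left, 150 x 112 mm, 40 mm high, fixed. Origin: centre of its underside.
- charging_a: Cell lying in the charger's outermost bay, same kind as the worn-out one; leave it. Origin: underside, middle of its length.
- charging_b: Cell lying in the charger's next bay; leave it. Origin as the other.
- can: Slim aluminium drink can, full, 53 mm in diameter, 135 mm high, standing on the 3 mm desk mat. Origin: centre of its underside.
- cleaner: White bottle of screen cleaner with a black cap, 35 mm in diameter, 105 mm high, standing on the 3 mm desk mat. Origin: centre of its underside.
- planter: Square white ceramic pot with a small spiky succulent, 67 mm wide, 63 mm high, 110 mm with its leaves, standing on the 3 mm desk mat. Origin: centre of its underside.
- mouse: Black gaming mouse, 118 x 60 x 38 mm, beyond the standing things. Origin: centre of its underside.
There are look-alikes about, which are no part of the job. Leave any pink or yellow look-alike of the cell alone.

How it is judged:
By the outcome, as a careful person would: the job done as asked, in the order asked, and still so for the second after the job is handed in, with the robot touching nothing.
It also fails if it takes over 48 s, if anything falls off the work surface, if the arm or the gripper's body presses on something with over 40 N, if the wrist force passes 120 N, or if a joint passes its speed limit or range.

## Working session

There is one attempt and no reset: what is moved stays moved. The work goes in short steps, Python scripts to look and compute and a tool call to move; the robot and the scene stay as the last step left them, time stands still between calls to the robot, and variables do not carry over. Pictures are saved under pics/ and viewed, at most 10 in all, crops included, and the job is handed in when it is done.

Besides the shell and the picture viewer there is one more tool, called after ">>>" by a JSON object that holds its "name" and its "arguments", one argument or row to a line. servo_tool: Moves the arm, as the interface text tells. Its arguments: {"type":"object","properties":{"deltas":{"type":"array","items":{"type":"object","properties":{"x":{"type":"number"},"y":{"type":"number"},"z":{"type":"number"},"rx":{"type":"number"},"ry":{"type":"number"},"rz":{"type":"number"},"gripper":{"type":"number"}}}},"newtons":{"type":"number"}},"required":["deltas"]}

```bash
mkdir -p pics; cat > h.py <<'E'
import numpy as np, cv2
from rig import r
from scipy.spatial.transform import Rotation as R
def cam(n):
    p=r.camera_params(n); o=np.array(p["orientation"],float)
    M=o if o.shape==(3,3) else R.from_euler('xyz',o).as_matrix()
    return np.array(p["mtx"]),np.array(p["eye"],float),M
def ray(n,u,v):
    K,e,M=cam(n); d=M@np.linalg.solve(K,[u,v,1]); return e,d
def onz(n,u,v,z):
    e,d=ray(n,u,v); return e+d*(z-e[2])/d[2]
def proj(n,P):
    K,e,M=cam(n); q=K@(M.T@(np.array(P,float)-e)); return q[:2]/q[2]
def tri(obs):
    A=np.zeros((3,3));b=np.zeros(3)
    for n,u,v in obs:
        e,d=ray(n,u,v); d=d/np.linalg.norm(d); Q=np.eye(3)-np.outer(d,d); A+=Q;b+=Q@e
    return np.linalg.solve(A,b)
E
python3 - <<'E'
from h import *
a=r.grab_frame("scene");b=r.grab_frame("top")
cv2.imwrite("pics/scene.png",a);cv2.imwrite("pics/top.png",b)
for c in("scene","top"):
    print(c,r.camera_params(c))
    for n in("cell","bin","flap","can","cleaner","planter","mouse","charger"):
        print(n,[(np.round(d["box"]).tolist(),round(d["conf"],2)) for d in r.recognise(n,c)][:6])
print(r.sense()["clock"])
E
```

```text
scene {'mtx': array([[396.7690663 ,   0.        , 316.03026255],
       [  0.        , 396.7690663 , 199.00825993],
       [  0.        ,   0.        ,   1.        ]]), 'eye': array([1419.75390728,  594.72270927,  866.56530355]), 'orientation': array([-2.18911194, -0.01783649,  2.13862541])}
cell [([343.0, 262.0, 9.0, 21.0], 0.6), ([354.0, 239.0, 11.0, 21.0], 0.44)]
bin [([198.0, 135.0, 65.0, 71.0], 0.58)]
flap [([211.0, 141.0, 36.0, 19.0], 0.61)]
can [([313.0, 182.0, 16.0, 43.0], 0.79)]
cleaner [([304.0, 220.0, 12.0, 33.0], 0.51)]
planter [([364.0, 213.0, 23.0, 31.0], 0.55)]
mouse [([239.0, 224.0, 29.0, 32.0], 0.79)]
charger [([396.0, 256.0, 64.0, 52.0], 0.77)]
top {'mtx': array([[501.50870186,   0.        , 319.6832859 ],
       [  0.        , 501.50870186, 203.35789882],
       [  0.        ,   0.        ,   1.        ]]), 'eye': array([ 495.41169753,   71.68853898, 1312.07828977]), 'orientation': array([-3.06844442, -0.01426593, -1.58150138])}
cell [([241.0, 202.0, 13.0, 10.0], 0.59)]
bin [([428.0, 179.0, 125.0, 101.0], 0.81)]
flap [([468.0, 209.0, 60.0, 49.0], 0.7)]
can [([319.0, 238.0, 21.0, 22.0], 0.71)]
cleaner [([299.0, 188.0, 18.0, 10.0], 0.62)]
planter [([132.0, 176.0, 60.0, 71.0], 0.73), ([233.0, 243.0, 29.0, 22.0], 0.7), ([235.0, 186.0, 11.0, 8.0], 0.7)]
mouse [([357.0, 132.0, 25.0, 46.0], 0.77), ([138.0, 194.0, 16.0, 30.0], 0.4), ([147.0, 196.0, 15.0, 33.0], 0.18)]
charger [([134.0, 181.0, 56.0, 64.0], 0.88)]
0.9
```

```bash
python3 - <<'E'
import cv2
a=cv2.imread("pics/scene.png");b=cv2.imread("pics/top.png")
cv2.imwrite("pics/s2.png",cv2.resize(a[120:330,180:480],None,fx=2.66,fy=2.66,interpolation=2))
cv2.imwrite("pics/t2.png",cv2.resize(b[90:300,120:570],None,fx=1.77,fy=1.77,interpolation=2))
E
```

```text
(no output)
```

View pics/s2.png

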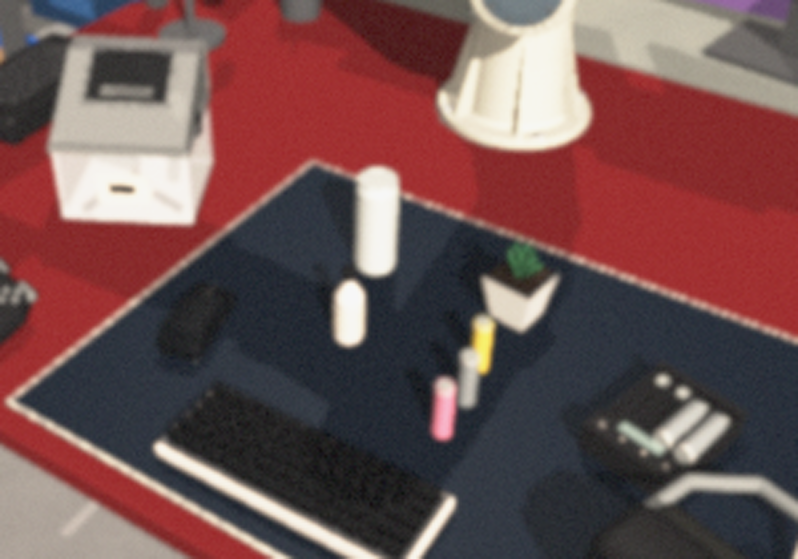

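View pics/t2.png

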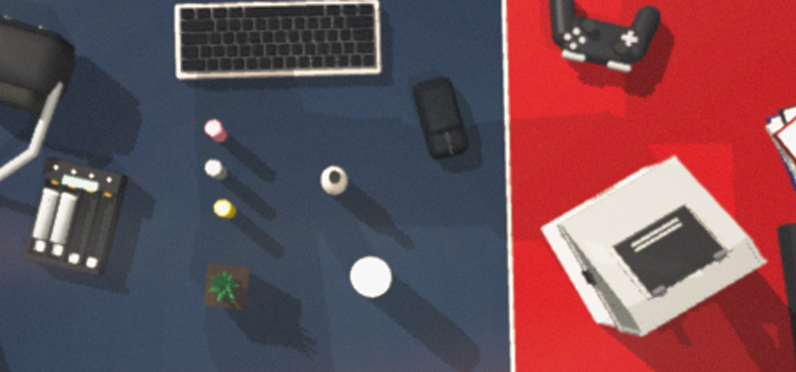

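Standing look-alikes (top-camera px / scene px): pink (241,163)/(347,273), grey (242,185)/(356,262), yellow (246,207)/(362,250). The white cleaner is at (308,192) and the can at (330,246) in the top view. The two charger cells lie flat. I choose the grey middle one. The bin's front faces up and left in the top view, with the hinge tabs at its lower right.

```bash
cat > m.py <<'E'
from h import *
from scipy.optimize import least_squares
a=cv2.imread("pics/scene.png");b=cv2.imread("pics/top.png")
def quad(im,x,y,w,h,t):
    g=cv2.cvtColor(im,6)[y:y+h,x:x+w]; m=(g<t).astype(np.uint8)
    n,l,s,c=cv2.connectedComponentsWithStats(cv2.morphologyEx(m,2,np.ones((3,3))))
    k=1+np.argmax(s[1:,4]); ct=cv2.findContours((l==k).astype(np.uint8),0,1)[0][0]
    q=cv2.boxPoints(cv2.minAreaRect(ct)); return q+[x,y]
q=quad(b,455,195,85,75,95); print(q.round(1).tolist())
fl=[(45,56,200),(45,-56,200),(-24,-56,160),(-24,56,160)]
def W(p,P):
    c,s=np.cos(p[2]),np.sin(p[2]); return [p[0]+c*P[0]-s*P[1],p[1]+s*P[0]+c*P[1],P[2]]
def order(pr,q): return np.array([q[np.argmin(np.linalg.norm(q-u,axis=1))] for u in pr])
ctr=onz("top",*q.mean(0),180)
best=None
for y0 in np.arange(-3.1,3.1,.4):
    f=lambda p:(lambda pr:(pr-order(pr,q)).ravel())(np.array([proj("top",W(p,P)) for P in fl]))
    s=least_squares(f,[ctr[0],ctr[1],y0],diff_step=1e-4,x_scale=[1,1,.01])
    # hinge must be at lower right
    d=proj("top",W(s.x,(45,0,200)))-proj("top",W(s.x,(-24,0,160)))
    if d[0]>0 and d[1]>0 and (best is None or s.cost<best.cost): best=s
p=best.x; print("bin",p,best.cost)
im=b.copy()
for nm,im in(("top",b.copy()),("scene",a.copy())):
    S=3; 
    x0,y0,w,h=(420,160,140,130) if nm=="top" else (190,120,90,100)
    c=cv2.resize(im[y0:y0+h,x0:x0+w],None,fx=S,fy=S,interpolation=2)
    def dr(L,col): 
        pts=np.array([(np.array(proj(nm,W(p,P)))-[x0,y0]+.5)*S for P in L]).astype(int); cv2.polylines(c,[pts],True,col,1)
    dr(fl,(0,255,0)); dr([(45,90,200),(80,90,200),(80,-90,200),(45,-90,200)],(255,0,0)); dr([(-80,90,128),(-80,-90,128),(45,-90,200),(45,90,200)],(0,255,255)); dr([(-80,90,0),(-80,-90,0),(80,-90,0),(80,90,0)],(255,0,255))
    globals()["o_"+nm]=c
print("mouth",W(p,(3,0,176)))
# cell: top-disc centre in top + body centre in scene
hsv=cv2.cvtColor(b,cv2.COLOR_BGR2HSV)
print("top px on z=73:",onz("top",241.5,185,73),"tri",tri([("top",242,185),("scene",356.7,252.8)]))
ct=cv2.resize(b[155:220,220:275],None,fx=6,fy=6,interpolation=2)
cs=cv2.resize(a[235:295,330:380],None,fx=6,fy=6,interpolation=2)
H=800;C=np.zeros((600,800,3),np.uint8)
for i,(x,(px,py)) in enumerate(((cv2.resize(o_top,(380,353)),(0,0)),(o_scene,(0,0)),)):
    h,w=x.shape[:2]; px=[0,400][i]; C[:h,px:px+w]=x
ct=cv2.resize(ct,None,fx=.6,fy=.6);cs=cv2.resize(cs,None,fx=.8,fy=.8)
C[360:360+ct.shape[0],0:ct.shape[1]]=ct; C[310:310+cs.shape[0],400:400+cs.shape[1]]=cs[:290]
cv2.imwrite("pics/chk.png",C)
s=r.sense();print(s["eef_pos"],s["tcp_rot"])
E
python3 m.py
```

```text
[[467.3, 229.2], [511.0, 203.5], [528.5, 233.2], [484.8, 258.9]]
bin [ 521.02258085 -343.47309198   -2.68106499] 15.856376264717714
mouth [np.float64(518.335126503228), np.float64(-344.80635456824757), 176]
top px on z=73: [633.52013332 246.35489533  73.        ] tri [632.65984341 247.27375612  71.67334738]
[ 221.82471751 -584.31865443  231.28215451] [ 3.14157443e+00 -1.58389546e-05  3.62820595e-01]
```

View pics/chk.png

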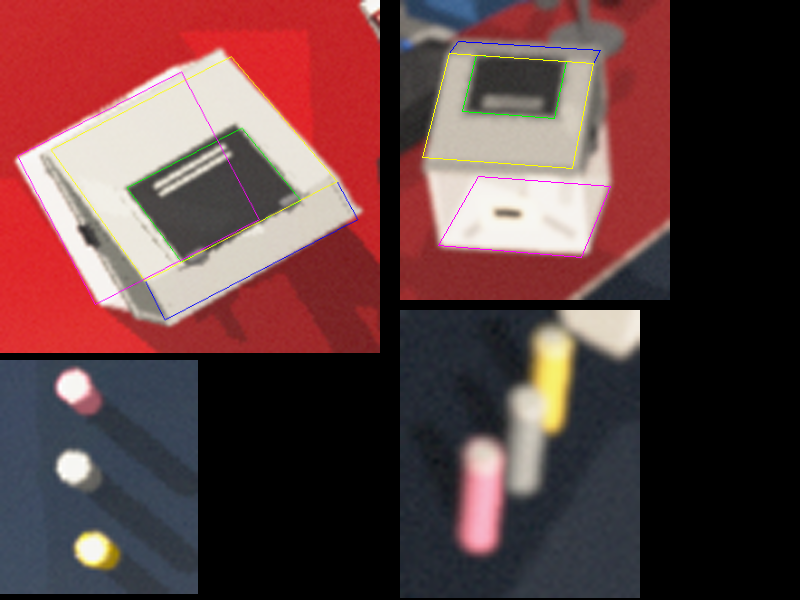

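The crop confirms the grey cell with the white ring, top centre near (633, 247, 72), which matches its expected top height of 73. The mouth is near (518, -345, 176), and the flap outline fits in both cameras. Next I move over the cell.

>>> {"name": "servo_tool", "arguments": {
  "deltas": [
    {"z": 50},
    {"x": 206,"y": 415,"z": 70,"rz": -0.18},
    {"x": 206,"y": 415,"z": 70,"rz": -0.18},
    {"x": 206,"y": 415,"z": 70,"rz": -0.18},
    {"x": 206,"y": 415,"z": 70,"rz": -0.18},
    {"x": 411,"y": 831,"z": 70,"rz": -0.363},
    {"x": 411,"y": 831,"z": 70,"rz": -0.363},
    {"x": 411,"y": 831,"z": 70,"rz": -0.363},
    {"x": 411,"y": 831,"z": 70,"rz": -0.363},
    {"x": 411,"y": 831,"z": 70,"rz": -0.363}
  ]
}}

```text
invalid input
```

>>> {"name": "servo_tool", "arguments": {
  "deltas": [
    {"x": 0,"y": 0,"z": 50,"rx": 0,"ry": 0,"rz": 0,"gripper": 1},
    {"x": 411,"y": 831,"z": 70,"rx": 0,"ry": 0,"rz": -0.363,"gripper": 1},
    {"x": 411,"y": 831,"z": 70,"rx": 0,"ry": 0,"rz": -0.363,"gripper": 1},
    {"x": 411,"y": 831,"z": 70,"rx": 0,"ry": 0,"rz": -0.363,"gripper": 1},
    {"x": 411,"y": 831,"z": 70,"rx": 0,"ry": 0,"rz": -0.363,"gripper": 1},
    {"x": 411,"y": 831,"z": 70,"rx": 0,"ry": 0,"rz": -0.363,"gripper": 1},
    {"x": 411,"y": 831,"z": 70,"rx": 0,"ry": 0,"rz": -0.363,"gripper": 1},
    {"x": 411,"y": 831,"z": 70,"rx": 0,"ry": 0,"rz": -0.363,"gripper": 1},
    {"x": 411,"y": 831,"z": 70,"rx": 0,"ry": 0,"rz": -0.363,"gripper": 1},
    {"x": 411,"y": 831,"z": 70,"rx": 0,"ry": 0,"rz": -0.363,"gripper": 1}
  ],
  "newtons": 40
}}

```text
clock: 1.9
eef_pos: [421.8, -179.2, 291.4]
tcp_rot: [3.141, -0.001, -0.0]
contact_force: [-0.2, -1.1, -0.6]
opening: 0.999
grasp_force: 0.0
```

>>> {"name": "servo_tool", "arguments": {
  "deltas": [
    {"x": 211,"y": 426,"z": -10,"rx": 0,"ry": 0,"rz": 0,"gripper": 1},
    {"x": 211,"y": 426,"z": -10,"rx": 0,"ry": 0,"rz": 0,"gripper": 1},
    {"x": 211,"y": 426,"z": -10,"rx": 0,"ry": 0,"rz": 0,"gripper": 1},
    {"x": 211,"y": 426,"z": -10,"rx": 0,"ry": 0,"rz": 0,"gripper": 1},
    {"x": 211,"y": 426,"z": -10,"rx": 0,"ry": 0,"rz": 0,"gripper": 1},
    {"x": 211,"y": 426,"z": -10,"rx": 0,"ry": 0,"rz": 0,"gripper": 1},
    {"x": 211,"y": 426,"z": -10,"rx": 0,"ry": 0,"rz": 0,"gripper": 1},
    {"x": 211,"y": 426,"z": -10,"rx": 0,"ry": 0,"rz": 0,"gripper": 1},
    {"x": 211,"y": 426,"z": -10,"rx": 0,"ry": 0,"rz": 0,"gripper": 1},
    {"x": 211,"y": 426,"z": -10,"rx": 0,"ry": 0,"rz": 0,"gripper": 1}
  ]
}}

```text
clock: 2.9
eef_pos: [633.2, 248.7, 280.5]
tcp_rot: [-3.141, -0.0, 0.002]
contact_force: [-0.0, 0.3, -0.3]
opening: 1.002
grasp_force: 0.0
```

>>> {"name": "servo_tool", "arguments": {
  "deltas": [
    {"x": 0,"y": 0,"z": -130,"rx": 0,"ry": 0,"rz": 0,"gripper": 1},
    {"x": 0,"y": 0,"z": -130,"rx": 0,"ry": 0,"rz": 0,"gripper": 1},
    {"x": 0,"y": 0,"z": -130,"rx": 0,"ry": 0,"rz": 0,"gripper": 1},
    {"x": 0,"y": 0,"z": -130,"rx": 0,"ry": 0,"rz": 0,"gripper": 1}
  ]
}}

```text
clock: 3.3
eef_pos: [629.1, 243.9, 145.9]
tcp_rot: [3.138, 0.008, -0.0]
contact_force: [-0.6, -0.4, 0.1]
opening: 1.003
grasp_force: 0.0
```

```bash
python3 - <<'E'
from h import *
s=r.sense(); print(s["clock"],s["eef_pos"],s["tcp_rot"],s["opening"])
im=r.grab_frame("wrist"); print(r.camera_params("wrist")["eye"])
for P in [(633,247,73),(633,247,3),(s["eef_pos"])]: print(P,proj("wrist",P))
c=r.recognise("cell","wrist"); 
for d in c:
    x,y,w,h=d["box"]; print(d,onz("wrist",x+w/2,y+h/2,73))
cv2.imwrite("pics/w1.png",im)
E
```

```text
3.3 [629.12848704 243.8723041  145.9111821 ] [ 3.13845404e+00  8.07420497e-03 -3.15465485e-05] 1.0032319019094955
[713.74480315 245.33337126 290.84388348]
(633, 247, 73) [311.52738594 204.67983801]
(633, 247, 3) [311.91280428 182.22395665]
[629.12848704 243.8723041  145.9111821 ] [316.06351176 253.17230538]
{'box': [297.8, 168.1, 22.8, 46.2], 'conf': 0.96} [646.00025122 249.55169409  73.        ]
{'box': [295.2, 116.3, 27.3, 32.2], 'conf': 0.91} [694.17190643 249.47243703  73.        ]
{'box': [310.8, 219.7, 24.2, 54.1], 'conf': 0.82} [593.65760501 237.61359584  73.        ]
```

View pics/w1.png

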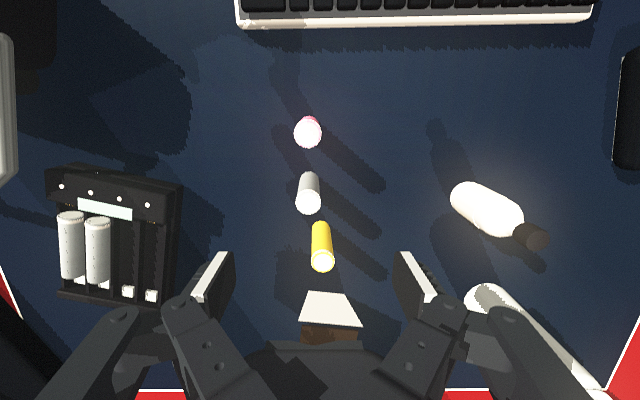

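The wrist view shows the grey cell with its top at (309,203) and bottom near (309,175), between the pink (308,132) and yellow (322,245) look-alikes. That matches the prediction to about 1 mm, so I lower onto it.

>>> {"name": "servo_tool", "arguments": {
  "deltas": [
    {"x": 0,"y": 0,"z": 0,"rx": 0,"ry": 0,"rz": 0,"gripper": 1},
    {"x": 1,"y": 1,"z": -30,"rx": 0,"ry": 0,"rz": 0,"gripper": 1},
    {"x": 1,"y": 1,"z": -60,"rx": 0,"ry": 0,"rz": 0,"gripper": 1},
    {"x": 1,"y": 1,"z": -60,"rx": 0,"ry": 0,"rz": 0,"gripper": 1},
    {"x": 1,"y": 1,"z": -60,"rx": 0,"ry": 0,"rz": 0,"gripper": 1}
  ]
}}

```text
clock: 3.9
eef_pos: [634.1, 246.2, 92.8]
tcp_rot: [-3.141, -0.002, -0.0]
contact_force: [0.4, -0.0, 0.8]
opening: 1.0
grasp_force: 0.0
```

```bash
python3 - <<'E'
from h import *
s=r.sense(); print(s["clock"],s["eef_pos"],s["tcp_rot"],s["opening"])
im=r.grab_frame("wrist")
for P in [(634,248,73),(634,248,3)]: print(P,proj("wrist",P))
cv2.imwrite("pics/w2.png",im[80:400,120:520])
E
```

```text
3.9 [634.1483131  246.18976286  92.8208344 ] [-3.14101207e+00 -1.53265182e-03 -3.38174297e-04] 0.9996922218442619
(634, 248, 73) [312.5216767  238.23687669]
(634, 248, 3) [312.9279802  202.56870314]
```

View pics/w2.png

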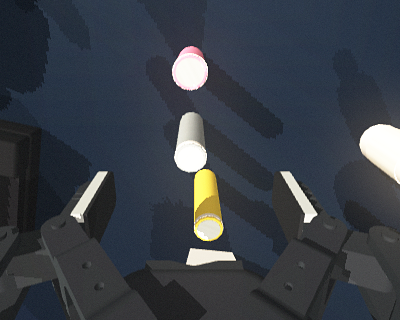

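The cell is about 2 mm further left (+y). I correct for that, descend and close.

>>> {"name": "servo_tool", "arguments": {
  "deltas": [
    {"x": 1,"y": 2,"z": -30,"rx": 0,"ry": 0,"rz": 0,"gripper": 1},
    {"x": 1,"y": 2,"z": -59,"rx": 0,"ry": 0,"rz": 0,"gripper": 1},
    {"x": 1,"y": 2,"z": -59,"rx": 0,"ry": 0,"rz": 0,"gripper": 1},
    {"x": 1,"y": 2,"z": -59,"rx": 0,"ry": 0,"rz": 0,"gripper": -1},
    {"x": 1,"y": 2,"z": -59,"rx": 0,"ry": 0,"rz": 0,"gripper": -1},
    {"x": 1,"y": 2,"z": -59,"rx": 0,"ry": 0,"rz": 0,"gripper": -1},
    {"x": 1,"y": 2,"z": -59,"rx": 0,"ry": 0,"rz": 0,"gripper": -1},
    {"x": 1,"y": 2,"z": -59,"rx": 0,"ry": 0,"rz": 0,"gripper": -1},
    {"x": 1,"y": 2,"z": -59,"rx": 0,"ry": 0,"rz": 0,"gripper": -1},
    {"x": 1,"y": 2,"z": -59,"rx": 0,"ry": 0,"rz": 0,"gripper": -1}
  ],
  "newtons": 40
}}

```text
clock: 4.95
eef_pos: [634.9, 248.2, 33.1]
tcp_rot: [-3.141, -0.001, -0.0]
contact_force: [-1.4, -0.9, 7.2]
opening: 0.235
grasp_force: 38.8
```

>>> {"name": "servo_tool", "arguments": {
  "deltas": [
    {"x": 0,"y": 0,"z": 30,"rx": 0,"ry": 0,"rz": 0,"gripper": -1},
    {"x": 0,"y": 0,"z": 257,"rx": 0,"ry": 0,"rz": 0,"gripper": -1},
    {"x": 0,"y": 0,"z": 257,"rx": 0,"ry": 0,"rz": 0,"gripper": -1},
    {"x": 0,"y": 0,"z": 257,"rx": 0,"ry": 0,"rz": 0,"gripper": -1},
    {"x": 0,"y": 0,"z": 257,"rx": 0,"ry": 0,"rz": 0,"gripper": -1},
    {"x": 0,"y": 0,"z": 257,"rx": 0,"ry": 0,"rz": 0,"gripper": -1},
    {"x": 0,"y": 0,"z": 257,"rx": 0,"ry": 0,"rz": 0,"gripper": -1}
  ]
}}

```text
clock: 5.65
eef_pos: [636.3, 248.7, 294.7]
tcp_rot: [-3.138, -0.008, -0.0]
contact_force: [-0.3, 0.6, -0.4]
opening: 0.236
grasp_force: 39.2
```

```bash
python3 - <<'E'
from h import *
s=r.sense(); print(s["clock"],s["eef_pos"],s["tcp_rot"],s["opening"],s["grasp_force"])
im=r.grab_frame("wrist"); e=np.array(s["eef_pos"])
print([proj("wrist",e+[0,0,z]).round() for z in(-30,0,19,40)])
cv2.imwrite("pics/w3.png",im[80:400,120:520])
E
```

```text
5.65 [636.27182516 248.71120298 294.7439012 ] [-3.13848705e+00 -7.91344105e-03 -2.47568184e-04] 0.23562162916287108 39.150402545928955
[array([314., 232.]), array([314., 254.]), array([314., 273.]), array([314., 301.])]
```

View pics/w3.png

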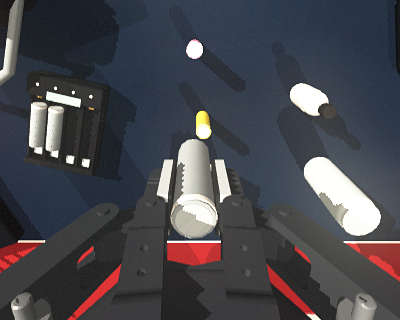

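The cell is held upright, its bottom at crop (193,140) and top at (193,218); pink and yellow still stand. Now to the bin.

>>> {"name": "servo_tool", "arguments": {
  "deltas": [
    {"x": -117,"y": -593,"z": 0,"rx": 0,"ry": 0,"rz": 0.461,"gripper": -1},
    {"x": -117,"y": -593,"z": 0,"rx": 0,"ry": 0,"rz": 0.461,"gripper": -1},
    {"x": -117,"y": -593,"z": 0,"rx": 0,"ry": 0,"rz": 0.461,"gripper": -1},
    {"x": -117,"y": -593,"z": 0,"rx": 0,"ry": 0,"rz": 0.461,"gripper": -1},
    {"x": -117,"y": -593,"z": 0,"rx": 0,"ry": 0,"rz": 0.461,"gripper": -1},
    {"x": -117,"y": -593,"z": 0,"rx": 0,"ry": 0,"rz": 0.461,"gripper": -1},
    {"x": -117,"y": -593,"z": 0,"rx": 0,"ry": 0,"rz": 0.461,"gripper": -1},
    {"x": -117,"y": -593,"z": 0,"rx": 0,"ry": 0,"rz": 0.461,"gripper": -1},
    {"x": -117,"y": -593,"z": 0,"rx": 0,"ry": 0,"rz": 0.461,"gripper": -1},
    {"x": -117,"y": -593,"z": 0,"rx": 0,"ry": 0,"rz": 0.461,"gripper": -1}
  ]
}}

```text
clock: 6.7
eef_pos: [536.0, -243.2, 286.9]
tcp_rot: [-3.139, 0.002, 0.461]
contact_force: [0.7, -0.1, -0.3]
opening: 0.236
grasp_force: 39.3
```

>>> {"name": "servo_tool", "arguments": {
  "deltas": [
    {"x": -19,"y": -100,"z": 0,"rx": 0,"ry": 0,"rz": 0,"gripper": -1},
    {"x": -19,"y": -100,"z": 0,"rx": 0,"ry": 0,"rz": 0,"gripper": -1},
    {"x": -19,"y": -100,"z": 0,"rx": 0,"ry": 0,"rz": 0,"gripper": -1},
    {"x": -19,"y": -100,"z": 0,"rx": 0,"ry": 0,"rz": 0,"gripper": -1},
    {"x": -19,"y": -100,"z": 0,"rx": 0,"ry": 0,"rz": 0,"gripper": -1},
    {"x": -19,"y": -100,"z": 0,"rx": 0,"ry": 0,"rz": 0,"gripper": -1}
  ]
}}

```text
clock: 7.3
eef_pos: [518.8, -340.3, 288.4]
tcp_rot: [-3.14, 0.0, 0.462]
contact_force: [0.6, 1.1, -0.6]
opening: 0.23
grasp_force: 39.4
```

```bash
python3 - <<'E'
from h import *
s=r.sense(); print(s["clock"],s["eef_pos"],s["tcp_rot"],s["opening"],s["grasp_force"])
im=r.grab_frame("wrist")
def draw(p,col):
    def W(P):
        c,s=np.cos(p[2]),np.sin(p[2]); return [p[0]+c*P[0]-s*P[1],p[1]+s*P[0]+c*P[1],P[2]]
    for L in ([(45,56,200),(45,-56,200),(-24,-56,160),(-24,56,160)],[(-80,90,128),(-80,-90,128),(45,-90,200),(45,90,200)]):
        cv2.polylines(im,[np.array([proj("wrist",W(P)) for P in L]).astype(int)],True,col,1)
draw((521,-343.5,-2.681),(0,255,0))
cv2.imwrite("pics/w4.png",im)
E
```

```text
7.3 [ 518.81460399 -340.25163247  288.37452338] [-3.14044444e+00  3.42152729e-04  4.62268222e-01] 0.2303274931461642 39.43502604961395
```

View pics/w4.png

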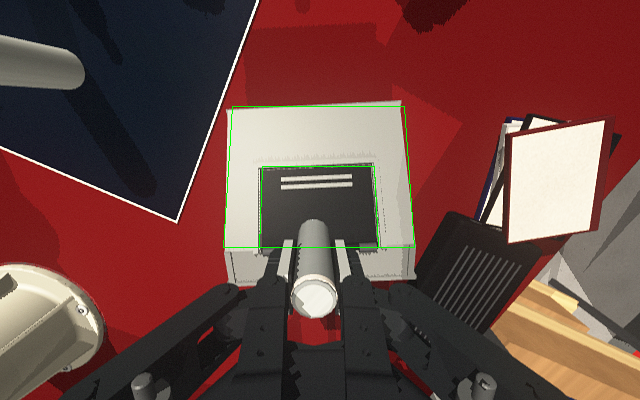

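The projected bin outline matches the picture: the flap at (262–377, 165–248) is centred on the cell. I lower it in.

>>> {"name": "servo_tool", "arguments": {
  "deltas": [
    {"x": 0,"y": -2,"z": -35,"rx": 0,"ry": 0,"rz": 0.03,"gripper": -1},
    {"x": 0,"y": -2,"z": -70,"rx": 0,"ry": 0,"rz": 0.03,"gripper": -1},
    {"x": 0,"y": -2,"z": -82,"rx": 0,"ry": 0,"rz": 0.03,"gripper": -1},
    {"x": 0,"y": -2,"z": -94,"rx": 0,"ry": 0,"rz": 0.03,"gripper": -1},
    {"x": 0,"y": -2,"z": -106,"rx": 0,"ry": 0,"rz": 0.03,"gripper": -1},
    {"x": 0,"y": -2,"z": -106,"rx": 0,"ry": 0,"rz": 0.03,"gripper": -1}
  ]
}}

```text
clock: 7.95
eef_pos: [518.6, -343.3, 182.2]
tcp_rot: [-3.141, 0.0, 0.491]
contact_force: [0.2, 0.9, -0.7]
opening: 0.235
grasp_force: 39.5
```

>>> {"name": "servo_tool", "arguments": {
  "deltas": [
    {"x": 0,"y": -1,"z": -12,"rx": 0,"ry": 0,"rz": 0,"gripper": -1},
    {"x": 0,"y": -1,"z": -24,"rx": 0,"ry": 0,"rz": 0,"gripper": -1},
    {"x": 0,"y": -1,"z": -36,"rx": 0,"ry": 0,"rz": 0,"gripper": -1},
    {"x": 0,"y": -1,"z": -45,"rx": 0,"ry": 0,"rz": 0,"gripper": -1},
    {"x": 0,"y": -1,"z": -45,"rx": 0,"ry": 0,"rz": 0,"gripper": -1},
    {"x": 0,"y": -1,"z": -45,"rx": 0,"ry": 0,"rz": 0,"gripper": -1}
  ]
}}

```text
clock: 8.55
eef_pos: [518.5, -344.6, 137.6]
tcp_rot: [-3.141, 0.0, 0.491]
contact_force: [1.2, 1.4, -1.5]
opening: 0.237
grasp_force: 39.4
```

```bash
python3 - <<'E'
from h import *
s=r.sense(); print(s["clock"],s["eef_pos"],s["contact_force"],s["grasp_force"])
a=r.grab_frame("wrist");b=r.grab_frame("scene")
C=np.zeros((400,800,3),np.uint8);C[:320,:400]=a[80:,120:520];C[:400,400:]=cv2.resize(b[110:230,170:290],(400,400),interpolation=2)
cv2.imwrite("pics/w5.png",C)
E
```

```text
8.55 [ 518.50152434 -344.56150547  137.59727279] [ 1.16524179  1.43123923 -1.47207052] 39.443557262420654
```

View pics/w5.png

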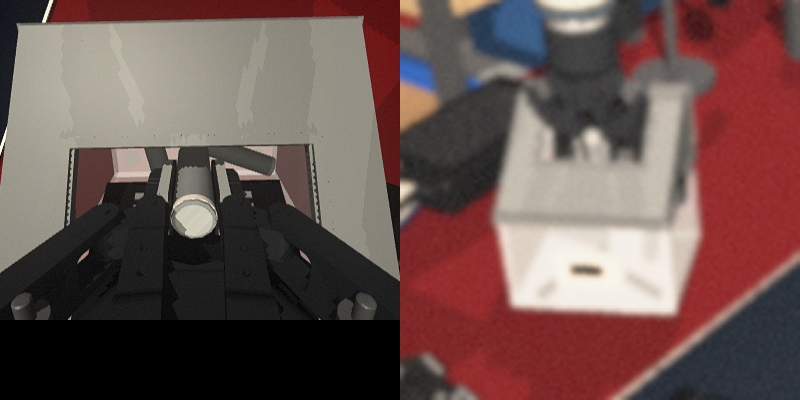

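The flap is swung in, the cell's lower half is inside, and the fingers (148–240) have room between the mouth edges (72, 314). I release with a partial opening.

>>> {"name": "servo_tool", "arguments": {
  "deltas": [
    {"x": 0,"y": 0,"z": 0,"rx": 0,"ry": 0,"rz": 0,"gripper": -0.1},
    {"x": 0,"y": 0,"z": 0,"rx": 0,"ry": 0,"rz": 0,"gripper": -0.1},
    {"x": 0,"y": 0,"z": 0,"rx": 0,"ry": 0,"rz": 0,"gripper": -0.1},
    {"x": 0,"y": 0,"z": 0,"rx": 0,"ry": 0,"rz": 0,"gripper": -0.1},
    {"x": 0,"y": 0,"z": 0,"rx": 0,"ry": 0,"rz": 0,"gripper": -0.1},
    {"x": 0,"y": 0,"z": 0,"rx": 0,"ry": 0,"rz": 0,"gripper": -0.1}
  ]
}}

```text
clock: 9.25
eef_pos: [518.7, -344.8, 138.1]
tcp_rot: [3.141, -0.0, 0.491]
contact_force: [0.6, 0.5, 1.0]
opening: 0.45
grasp_force: 0.4
```

```bash
python3 - <<'E'
from h import *
s=r.sense(); print(s["clock"],s["eef_pos"],s["contact_force"],s["opening"])
a=r.grab_frame("wrist")
cv2.imwrite("pics/w6.png",a[80:,120:520])
E
```

```text
9.25 [ 518.72549928 -344.82478637  138.11035793] [0.57957381 0.51876421 0.96571375] 0.4496832404116514
```

View pics/w6.png

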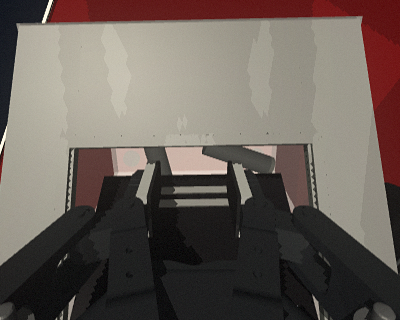

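The cell has dropped out of the fingers, and the flap's white stripes at (193,195) show it resting on them. I withdraw straight up.

>>> {"name": "servo_tool", "arguments": {
  "deltas": [
    {"x": 0,"y": 0,"z": 15,"rx": 0,"ry": 0,"rz": 0,"gripper": -0.1},
    {"x": 0,"y": 0,"z": 35,"rx": 0,"ry": 0,"rz": 0,"gripper": -0.1},
    {"x": 0,"y": 0,"z": 60,"rx": 0,"ry": 0,"rz": 0,"gripper": -0.1},
    {"x": 0,"y": 0,"z": 160,"rx": 0,"ry": 0,"rz": 0,"gripper": -0.1},
    {"x": 0,"y": 0,"z": 160,"rx": 0,"ry": 0,"rz": 0,"gripper": -0.1},
    {"x": 0,"y": 0,"z": 160,"rx": 0,"ry": 0,"rz": 0,"gripper": -0.1},
    {"x": 0,"y": 0,"z": 160,"rx": 0,"ry": 0,"rz": 0,"gripper": -0.1},
    {"x": 0,"y": 0,"z": 160,"rx": 0,"ry": 0,"rz": 0,"gripper": -0.1},
    {"x": 0,"y": 0,"z": 160,"rx": 0,"ry": 0,"rz": 0,"gripper": -0.1}
  ]
}}

```text
clock: 10.2
eef_pos: [517.9, -344.2, 296.5]
tcp_rot: [-3.139, 0.001, 0.491]
contact_force: [0.8, -0.1, 0.2]
opening: 0.449
grasp_force: 0.0
```

```bash
python3 - <<'E'
from h import *
s=r.sense(); print(s["clock"],s["eef_pos"],s["contact_force"],s["opening"])
a=r.grab_frame("wrist");b=r.grab_frame("scene")
C=np.zeros((600,800,3),np.uint8);C[:250,:400]=cv2.resize(a,(400,250));C[:250,400:]=cv2.resize(b[110:200,170:314],(400,250),interpolation=2)
C[250:]=cv2.resize(b[150:325,230:485],(800,350))
cv2.imwrite("pics/w7.png",C)
E
```

```text
10.2 [ 517.88969988 -344.20529591  296.49096911] [ 0.78397869 -0.13352242  0.22135282] 0.4486135454682975
```

View pics/w7.png

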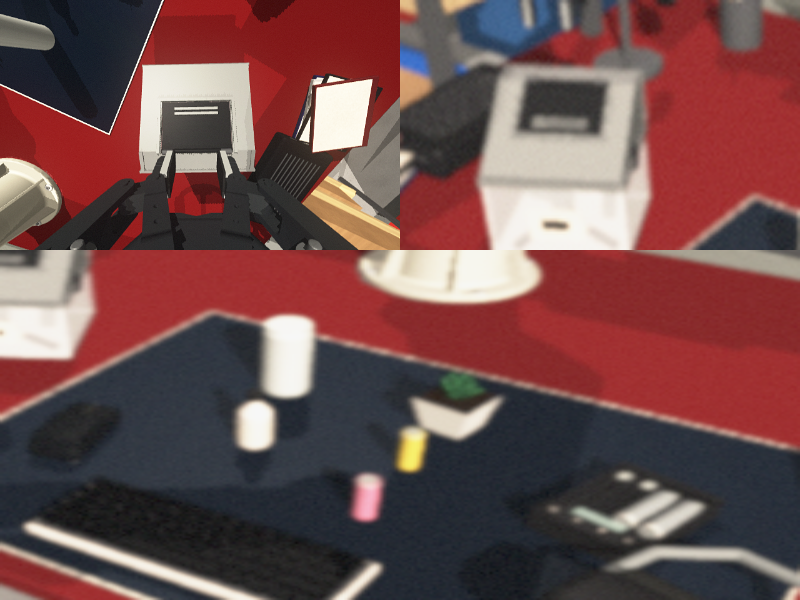

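The flap is shut (wrist view at (195,125)), the grey cell is gone from the desk, and everything else stands where it was.

```bash
python3 -c "
from rig import r
print(r.sign_off())"
```

```text
the job is handed in; nothing more can be done
None
```

The worn-out grey cell is in the battery bin and the flap closed behind it; nothing else on the desk appears to have moved, and I handed the job in at about 10 s of the 48 s allowed.

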